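Sort the parts of a stripped laboratory balance

ROBOT

A 6-joint arm with a two-finger parallel gripper is mounted at the origin on the work surface. World frame = base frame: x ahead of the robot, y to its left, z up, the work surface at z = 0. Lengths are in m, angles in rad, forces in N, time in s.
With the tool pointing down it reaches from about 0.325 to 0.925 m from the base axis. Payload 3.1 kg.
Tool frame: the origin (TCP) lies at the very end of the fingers, on their centre line; the grasp point (between the pads) lies 19 mm behind it (robot.hold_point_z is the distance from the TCP to the grasp point, in m); z points along the fingers, x is the direction in which the jaws open and shut, and the axes are right-handed (so a half turn about z gives the same grasp; the last joint's range is limited). The gripper opens to 85 mm and grips with 20 to 120 N. Pads are 22 mm wide; open, the fingers measure 114 mm over their backs; the gripper's body (76 mm by 85 mm) begins 54 mm behind the grasp point. The pads swing forward as they close: fully open they stand 13 mm farther back than shut.
Start: joints at [-1.4, 0.217, 1.613, -0, 1.311, -0.112], TCP at [0.174, -0.6, 0.231] pointing down, gripper open.
Joint ranges: [-2.75, 2.75], [-0.78, 2.1], [0.31, 2.55], [-1.13, 4.27], [0.13, 2.63], [-2.58, 2.58]. Speed limits (rad/s): [2.79, 2.79, 3.14, 3.14, 3.14, 3.14].

INTERFACE

Orientations are given as a unit quaternion [x, y, z, w].
In Python, from plant import robot gives the robot as it stands. The module is installed in compiled form; this text tells all that it offers.
- The arm moves only by the tool jog_arm, never from a script. Its argument "moves" is a list of rows, each a list of 7 numbers: the shift along the tool's x, y, z in m, then the turn, a rotation vector about the tool's x, y, z in rad, then the gripper's target within -1 to 1 (shut at 1, half-way at 0, fully open at -1). In form: [[tx, ty, tz, wx, wy, wz, grip], ...]. A call has exactly 8 rows; each row shifts and turns the pose as measured when the row begins, along the tool's axes as they then stand; what a row does not reach is not made up. A row lasts 1/10 s, in which the tool goes at most 50 mm and 8.59 degrees, less where a joint would pass 70% of its speed; a pose out of reach is approached as far as the arm can. A call with a gripper value outside its range is refused whole. The fingers move at their own pace and stop on an object; "newtons" is the grip in N (left out, the last holds). Time passes only in rows, so rows that do not move let the fingers close, or fill a call up. It gives the time, the measured TCP pose, the force and the opening at its end, in the units of the state.
- robot.get_state(): the state, without advancing time (a new reading comes with each control period).
- robot.grab_frame(name): name is "scene" or "top" or "wrist"; returns a dict with "pixels" (480x640x3 uint8, red, green, blue), "range_z" (480x640 float32, m along the optical axis (not along the pixel's ray), 0 where there is no reading), "fx", "fy", "cx", "cy" (pixels), "origin" and "attitude" of the camera in the world. Camera axes: x right, y up, looking along -z (the intrinsics and any distortion apply to the point x, -y, -z); pixel columns grow to the right and rows downward; lengths in m; the calibration is good to about 2 mm. A picture is of the moment at which its call begins.
- robot.sign_off(): hands the job in, once; it reports no verdict.
The state is a dict: "time_s": time; "q": joint angles; "qvel": joint speeds; "joint_torque": joint torques, N m; "eef_pos": TCP position; "eef_rot": TCP orientation; "force": force on the tool from outside, world axes, zero at the start; "wrist_torque": the same for the moment, N m; "opening": finger opening in m.
Only numpy, scipy, OpenCV 4.12 (cv2) and the standard library are available. Lean on these libraries where they do the work, as an engineer would, in place of code of your own. Each camera call takes 0.05 s, during which the arm holds its last target. There are 200 camera calls.

TASK

Sort the five loose parts of the dismantled balance: stand both levelling feet in the round dish, set the transformer and the capacitor in the square tray, and lay the load cell bar in the long narrow tray. Put every part down upright, the way up it is now, flat on the floor of its dish or tray and not on top of another part, and leave the bottle and the screwdriver alone.

Things in the scene. Friction and masses are not known exactly. Their poses are not given: they have to be found in the camera images.
- long_foot: The longer of two levelling feet, standing upright: black round rubber pad 36 mm across and 12 mm high, a hexagonal steel nut 22 mm across from 12 to 20 mm, then an upright threaded steel stem 12 mm in diameter up to 72 mm. 70 g. Loose. Goes in the round dish. Origin: centre of the underside of the pad; z up along the stem.
- short_foot: The shorter levelling foot, standing upright: same pad (36 mm across, 12 mm high) and nut (up to 20 mm), stem 12 mm in diameter ending at 46 mm. 70 g. Loose. Goes in the round dish. Origin: centre of the underside of the pad; z up along the stem.
- transformer: Small mains transformer: dark steel core 50 mm (x) by 30 mm (y) by 42 mm high, with a copper winding 34 mm (x) by 42 mm (y) through it that stands out 6 mm on each y side, from 4 to 38 mm high. Easily gripped across the winding, along its y axis (42 mm). About 300 g. Loose. Goes in the square tray. Origin: centre of the underside; z up.
- capacitor: Black cylindrical capacitor can with a bright top, 32 mm in diameter, 52 mm high, standing upright. About 70 g. Loose. Goes in the square tray. Origin: centre of the underside; z up.
- load_cell: Load cell: plain aluminium bar 110 mm long (x), 24 mm wide (y), 40 mm high, with a small white patch in the middle of its top and a double hole through its sides. About 280 g. Loose. Gripped across its width, along its y axis. Goes in the long narrow tray. Origin: centre of the underside; z up.
- dish: Round white ceramic dish, 144 mm outer and 136 mm inner diameter, fixed to the bench where it stands; its inner floor is 4 mm and its rim 14 mm above the bench. Holds the two feet side by side. Origin: centre of the underside; z up.
- square_tray: Square white plastic tray, 140 by 140 mm outside, 132 by 132 mm inside, fixed to the bench; inner floor 4 mm and rim 14 mm above the bench, no dividers (not the larger beige shell with a green circuit board in it, which stands at the far edge of the bench, fixed and out of the way). Holds the transformer and the capacitor side by side. Origin: centre of the underside; x and y along its sides, z up.
- long_tray: Long narrow white plastic tray, 84 mm (x) by 190 mm (y) outside, 76 by 182 mm inside, fixed to the bench; inner floor 4 mm and rim 14 mm above the bench. The load cell fits in it only lengthwise, along the tray's y axis. Origin: centre of the underside; z up.
- bottle: Bystander: translucent pale plastic bottle with a white cap, 64 mm in diameter, 170 mm high, standing at the left edge of the work. Loose; leave alone. Origin: centre of the underside.
- screwdriver: Bystander: screwdriver with a green handle, 190 mm long, lying on the bench beyond the work, to the right. Loose; leave alone. Origin: under the middle of its length; x along it towards the tip.

How it is judged:
By the outcome, as a careful person would: the job done as asked, in the order asked, and still so for the second after the job is handed in, with the robot touching nothing.
It also fails if it takes over 128 s, if anything falls off the work surface, if the arm or the gripper's body presses on something with over 40 N, if the wrist force passes 120 N, or if a joint passes its speed limit or range.

## Working session

There is one attempt and no reset: what is moved stays moved. The work goes in short steps, Python scripts to look and compute and a tool call to move; the robot and the scene stay as the last step left them, time stands still between calls to the robot, and variables do not carry over. Pictures are saved under pics/ and viewed, about 12 in all and at most 16, crops included, and the job is handed in when it is done.

Besides the shell and the picture viewer there is one more tool, called after "Call:" by a JSON object that holds its "fn" and its "kwargs". jog_arm: Moves the arm, as the interface text tells. Its arguments: {"type":"object","properties":{"moves":{"type":"array","items":{"type":"array","items":{"type":"number"}}},"newtons":{"type":"number"}},"required":["moves"]}

```bash
mkdir -p pics; cat > h.py <<'E'
import numpy as np, cv2
from scipy.spatial.transform import Rotation as R
from plant import robot
def grab(n,save=None):
    f=robot.grab_frame(n)
    if save: cv2.imwrite('pics/'+save,f['pixels'][:,:,::-1])
    return f
def att(f):
    a=np.array(f['attitude'],float)
    return a if a.shape==(3,3) else R.from_quat(a).as_matrix()
def cloud(f):
    z=f['range_z']; v,u=np.mgrid[:480,:640]
    p=np.stack([(u-f['cx'])/f['fx']*z,-(v-f['cy'])/f['fy']*z,-z],-1)
    return p@att(f).T+np.array(f['origin'])
def ray(f,u,v,h):
    d=att(f)@np.array([(u-f['cx'])/f['fx'],-(v-f['cy'])/f['fy'],-1]); o=np.array(f['origin'])
    return o+d*(h-o[2])/d[2]
E
python3 - <<'E'
from h import *
for n in('top','scene'):
    f=grab(n,n+'0.png'); print(n,{k:np.round(f[k],4) for k in('fx','fy','cx','cy','origin','attitude')},f.keys())
    p=cloud(f); np.save(n+'.npy',p)
print(robot.get_state())
E
```

```text
top {'fx': np.float64(557.5462), 'fy': np.float64(557.5462), 'cx': np.float64(323.733), 'cy': np.float64(232.9758), 'origin': array([0.5239, 0.0247, 1.2274]), 'attitude': array([-0.0151,  0.0243,  0.714 , -0.6996])} dict_keys(['pixels', 'range_z', 'fx', 'fy', 'cx', 'cy', 'origin', 'attitude'])
scene {'fx': np.float64(510.189), 'fy': np.float64(510.189), 'cx': np.float64(315.8904), 'cy': np.float64(242.1905), 'origin': array([ 0.9974, -0.3289,  0.8871]), 'attitude': array([0.2573, 0.1202, 0.4264, 0.8588])} dict_keys(['pixels', 'range_z', 'fx', 'fy', 'cx', 'cy', 'origin', 'attitude'])
{'time_s': 0.1, 'q': array([-1.40017686e+00,  2.17711797e-01,  1.61478514e+00, -2.60351681e-05,
        1.31129575e+00, -1.12221855e-01]), 'qvel': array([ 8.93437851e-04, -3.21265846e-03, -2.99332787e-03,  2.47735254e-04,
       -1.32608522e-03,  1.22989057e-05]), 'joint_torque': array([-4.54893197e-04, -3.98076475e+01, -3.04968667e+01, -1.44104247e-04,
        4.26013154e-03,  1.88344342e-05]), 'eef_pos': array([ 0.17430291, -0.59943426,  0.23007234]), 'eef_rot': array([ 7.99715604e-01, -6.00378000e-01, -8.08838211e-04, -7.45640740e-04]), 'force': array([ 0.71864749,  0.58729866, -0.99054173]), 'wrist_torque': array([0.01692194, 0.01713524, 0.00387076]), 'opening': 0.08550901645373238}
```

View pics/top0.png

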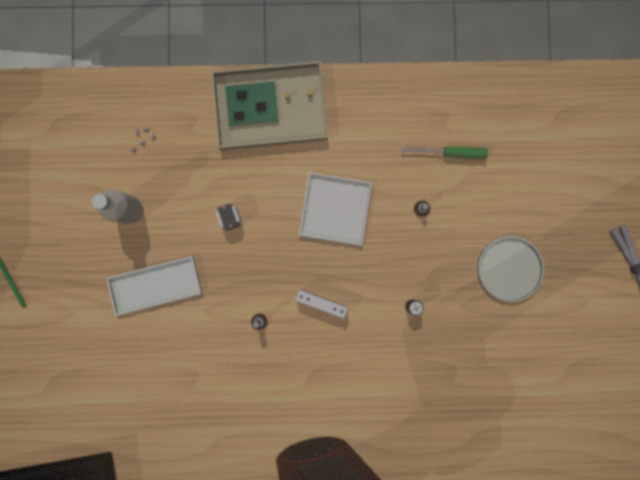

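View pics/scene0.png

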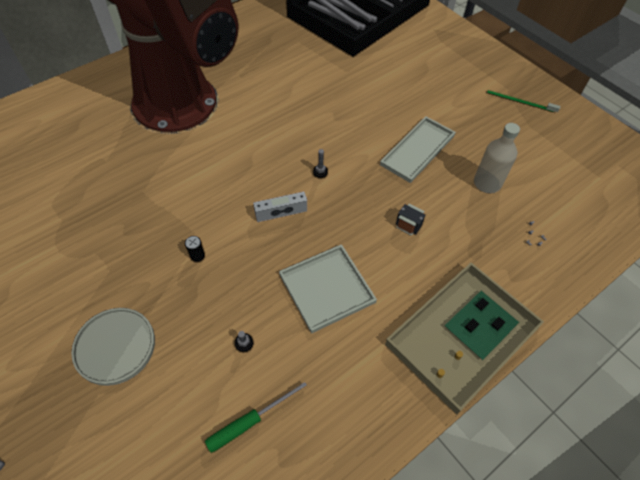

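Top view: transformer (229,216), capacitor (415,308), load cell (322,304), long foot (259,322), short foot (422,208), dish (510,269), square tray (336,210), long tray (155,286), bottle (112,205), screwdriver (445,152). Next I measure them from depth.

```bash
cat > meas.py <<'E'
from h import *
f=grab('top'); p=cloud(f); hsv=cv2.cvtColor(f['pixels'],cv2.COLOR_RGB2HSV)
print('bench z',np.median(p[330:420,100:250,2]), 'valid',(f['range_z']>0).mean())
for n,(u,v,r) in dict(transformer=(229,216,22),cap=(415,308,20),cell=(322,304,38),lfoot=(259,322,18),sfoot=(422,208,18),bottle=(112,205,30)).items():
    q=p[v-r:v+r,u-r:u+r].reshape(-1,3); m=q[:,2]
    top=np.percentile(m,99.5)
    for lo in (top-.007,):
        s=q[m>lo][:,:2].astype(np.float32); (c,wh,a)=cv2.minAreaRect(s)
        print(n,'top',round(float(top),4),'n',len(s),'mean',s.mean(0).round(4),'rect',np.round(c,4),np.round(wh,4),round(a,1))
m=((hsv[...,1]<45)&(hsv[...,2]>120)).astype(np.uint8)
for n,(u,v,r) in dict(dish=(510,269,45),sq=(336,210,48),long=(155,286,56)).items():
    k=np.zeros_like(m);k[v-r:v+r,u-r:u+r]=m[v-r:v+r,u-r:u+r]
    c=max(cv2.findContours(k,cv2.RETR_EXTERNAL,cv2.CHAIN_APPROX_NONE)[0],key=cv2.contourArea)[:,0]
    w=np.array([ray(f,x,y,.014)[:2] for x,y in c],np.float32)
    (c,wh,a)=cv2.minAreaRect(w); print(n,np.round(c,4),np.round(wh,4),round(a,1),'floor',np.round(p[v,u],4))
E
python3 meas.py
```

```text
bench z -0.00018484642788052508 valid 0.9959765625
transformer top 0.0477 n 268 mean [0.6281 0.2085] rect [0.5756 0.138 ] [0.2441 0.0498] 54.0
cap top 0.0569 n 152 mean [ 0.434  -0.1713] rect [ 0.4784 -0.0873] [0.2406 0.0301] 62.3
cell top 0.0444 n 512 mean [0.4434 0.0185] rect [0.4703 0.0066] [0.1095 0.0865] 68.7
lfoot top 1.2274 n 8 mean [0.5239 0.0247] rect [0.5239 0.0247] [0. 0.] 0.0
sfoot top 0.0466 n 30 mean [ 0.6272 -0.1766] rect [ 0.5871 -0.0929] [0.0105 0.2668] 26.0
bottle top 0.1737 n 193 mean [0.6434 0.4055] rect [0.597  0.2348] [0.444  0.0281] 74.4
dish [ 0.5058 -0.3983] [0.1427 0.1408] 20.5 floor [ 0.5046 -0.3982  0.0085]
sq [ 0.6441 -0.018 ] [0.1406 0.1412] 79.8 floor [ 0.6424 -0.02    0.0019]
long [0.4857 0.3784] [0.0859 0.1911] 13.3 floor [0.4836 0.3786 0.0017]
```

```bash
python3 - <<'E'
from h import *
f=grab('top'); p=cloud(f); ok=f['range_z']>0
for n,(u,v,r,h) in dict(transformer=(229,216,22,.042),cap=(415,308,20,.052),cell=(322,304,38,.040),lfoot=(259,322,18,.072),sfoot=(422,208,18,.046),bottle=(112,205,30,.17)).items():
    k=(ok&(abs(p[...,2]-h)<.008)).astype(np.uint8); w=np.zeros_like(k); w[v-r:v+r,u-r:u+r]=k[v-r:v+r,u-r:u+r]
    _,l,s,_=cv2.connectedComponentsWithStats(w,connectivity=4); w=l==1+np.argmax(s[1:,4])
    c=cv2.findContours(w.astype(np.uint8),0,1)[0][0][:,0]
    q=np.array([ray(f,x,y,h)[:2] for x,y in c],np.float32)
    (c,wh,a)=cv2.minAreaRect(q); print(n,w.sum(),np.round(np.median(p[w],0),4),'rect',np.round(c,4),np.round(wh,4),round(a,1))
E
python3 -c "
import cv2
a=cv2.imread('pics/top0.png')[180:340,200:440];cv2.imwrite('pics/c.png',cv2.resize(a,None,fx=3.3,fy=3.3,interpolation=2))"
```

```text
transformer 436 [0.6311 0.214  0.0416] rect [0.6309 0.214 ] [0.0501 0.0429] 17.6
cap 181 [ 0.4297 -0.1799  0.0518] rect [ 0.4298 -0.1797] [0.0295 0.0293] 88.3
cell 594 [0.4415 0.0176 0.0396] rect [0.4416 0.0178] [0.1095 0.0246] 68.6
lfoot 28 [0.4038 0.153  0.0716] rect [0.4049 0.153 ] [0.0103 0.0102] 88.7
sfoot 25 [ 0.6429 -0.2067  0.045 ] rect [ 0.643  -0.2074] [0.0107 0.0086] 88.9
bottle 201 [0.6523 0.4341 0.1696] rect [0.6529 0.4343] [0.0287 0.0283] 0.1
```

View pics/c.png

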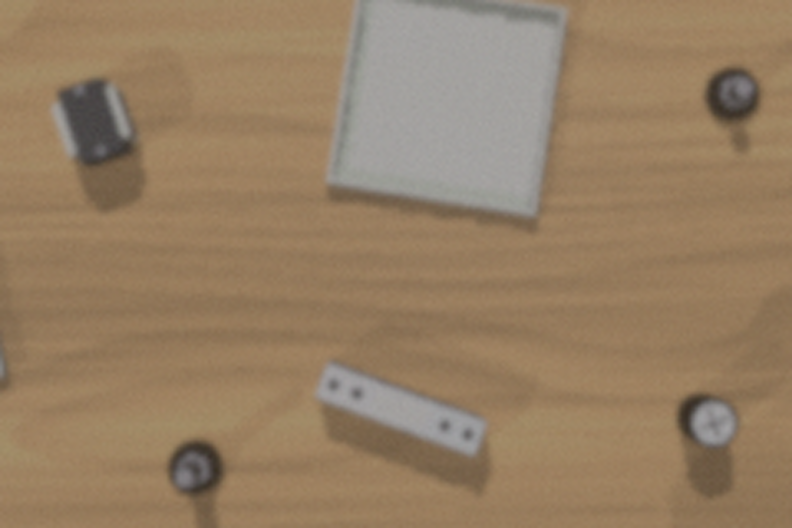

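```bash
cat > go.py <<'E'
# usage: go.py x y z psi_deg : shift in present tool axes, rotvec in tool axes to vertical tool with jaw angle psi
import sys
from h import *
s=robot.get_state(); r=R.from_quat(s['eef_rot'])
a=[float(t) for t in sys.argv[1:]]
x=r.as_matrix()[:,0]; psi=np.degrees(np.arctan2(x[1],x[0]))
print('t',round(s['time_s'],2),'pos',s['eef_pos'].round(4),'psi',psi.round(1),'open',round(s['opening'],4),'F',s['force'].round(1),'q6',s['q'][5].round(2))
while a:
    t,a=a[:4],a[4:]
    c,n=np.cos(np.radians(t[3])),np.sin(np.radians(t[3]))
    w=R.from_matrix(np.array([[c,n,0],[n,-c,0],[0,0,-1]]))
    print(t,'shift',r.inv().apply(np.array(t[:3])-s['eef_pos']).round(4),'turn',(r.inv()*w).as_rotvec().round(3))
E
python3 go.py .42 -.15 .2 -73.7 .405 .153 .12 -73.7
```

```text
t 0.2 pos [ 0.1743 -0.5997  0.2304] psi -73.8 open 0.0857 F [-0.1 -0.2 -0.1] q6 -0.11
[0.42, -0.15, 0.2, -73.7] shift [-0.3632 -0.3614  0.0311] turn [-0.     0.002 -0.002]
[0.405, 0.153, 0.12, -73.7] shift [-0.6582 -0.4315  0.1115] turn [-0.     0.002 -0.002]
```

Call:
{"fn": "jog_arm", "kwargs": {"moves": [[-0.033, -0.033, 0, 0, 0, 0, -1], [-0.033, -0.033, 0, 0, 0, 0, -1], [-0.033, -0.033, 0, 0, 0, 0, -1], [-0.033, -0.033, 0, 0, 0, 0, -1], [-0.033, -0.033, 0, 0, 0, 0, -1], [-0.033, -0.033, 0, 0, 0, 0, -1], [-0.033, -0.033, 0, 0, 0, 0, -1], [-0.033, -0.033, 0, 0, 0, 0, -1]], "newtons": 40}}

```text
time_s: 1.0
eef_pos: [0.3571, -0.2662, 0.228]
eef_rot: [0.796, -0.605, -0.0, -0.0]
force: [0.9, 0.7, -0.7]
opening: 0.0851
```

```bash
python3 go.py .405 .153 .12 -73.7
```

```text
t 1.0 pos [ 0.3571 -0.2662  0.228 ] psi -74.5 open 0.0851 F [ 0.9  0.7 -0.7] q6 0.5
[0.405, 0.153, 0.12, -73.7] shift [-0.391  -0.1581  0.1085] turn [-0.     0.001 -0.014]
```

Call:
{"fn": "jog_arm", "kwargs": {"moves": [[-0.045, -0.019, 0.01, 0, 0, 0, -1], [-0.045, -0.019, 0.01, 0, 0, 0, -1], [-0.045, -0.019, 0.01, 0, 0, 0, -1], [-0.045, -0.019, 0.01, 0, 0, 0, -1], [-0.045, -0.019, 0.01, 0, 0, 0, -1], [-0.045, -0.019, 0.01, 0, 0, 0, -1], [-0.045, -0.019, 0.01, 0, 0, 0, -1], [-0.03, -0.01, 0.01, 0, 0, 0, -1]]}}

```text
time_s: 1.8
eef_pos: [0.405, 0.1087, 0.1509]
eef_rot: [0.796, -0.605, 0.007, -0.003]
force: [1.0, -0.3, -0.2]
opening: 0.0854
```

```bash
python3 go.py .405 .153 .08 -73.7; python3 - <<'E'
from h import *
f=grab('wrist','w1.png'); print(f['origin'],att(f).round(2))
E
```

```text
t 1.8 pos [0.405  0.1087 0.1509] psi -74.5 open 0.0854 F [ 1.  -0.3 -0.2] q6 1.4
[0.405, 0.153, 0.08, -73.7] shift [-0.0432 -0.0109  0.0708] turn [-0.013 -0.007 -0.014]
[0.48211711 0.1317002  0.29494247] [[ 0.27  0.92  0.29]
 [-0.96  0.25  0.09]
 [ 0.01 -0.31  0.95]]
```

View pics/w1.png

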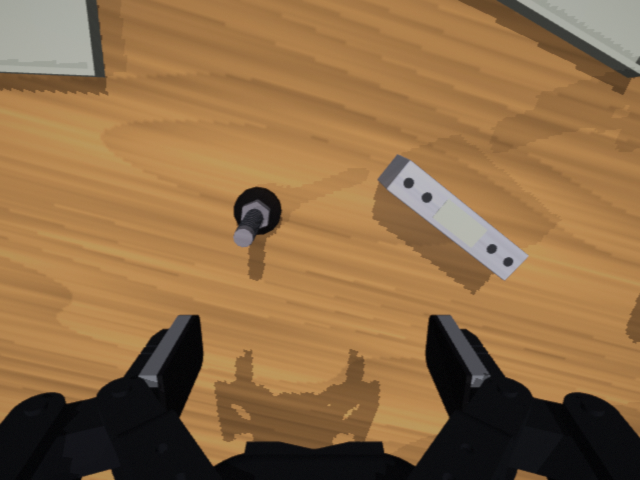

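The long foot stands with its stem tip at (243,238) and pad at (257,211), ahead of the open jaws; the load cell is off at the right. I'll check the stem position from this view.

```bash
cat > stem.py <<'E'
# stem.py u v h : cross-check point at pixel (wrist) : ray on plane h, and depth
import sys
from h import *
u,v,h=int(sys.argv[1]),int(sys.argv[2]),float(sys.argv[3])
f=grab('wrist'); print('ray',ray(f,u,v,h).round(4),'depth',cloud(f)[v,u].round(4))
E
python3 stem.py 243 238 .072; python3 go.py .405 .153 .08 -73.7
```

```text
ray [0.4011 0.1552 0.072 ] depth [0.4012 0.1552 0.0722]
t 1.9 pos [0.4034 0.1092 0.1495] psi -74.3 open 0.0854 F [ 0.6 -0.5 -0.3] q6 1.4
[0.405, 0.153, 0.08, -73.7] shift [-0.0421 -0.0128  0.0694] turn [-0.009 -0.005 -0.01 ]
```

Call:
{"fn": "jog_arm", "kwargs": {"moves": [[-0.02, -0.005, 0.02, -0.009, -0.005, -0.01, -1], [-0.02, -0.005, 0.02, 0, 0, 0, -1], [-0.003, 0, 0.01, 0, 0, 0, -1], [0, 0, 0.0, 0, 0, 0, -1], [0, 0, 0.02, 0, 0, 0, -1], [0, 0, 0.02, 0, 0, 0, -1], [0, 0, 0.01, 0, 0, 0, -1], [0, 0, 0, 0, 0, 0, -1]]}}

```text
time_s: 2.7
eef_pos: [0.4064, 0.1489, 0.0512]
eef_rot: [0.8, -0.6, 0.004, -0.001]
force: [0.8, 0.0, 0.4]
opening: 0.0854
```

```bash
python3 go.py .4025 .1545 .034 -73.7
```

```text
t 2.7 pos [0.4064 0.1489 0.0512] psi -73.7 open 0.0854 F [0.8 0.  0.4] q6 1.48
[0.4025, 0.1545, 0.034, -73.7] shift [-0.0065  0.0023  0.0172] turn [-0.007 -0.006 -0.   ]
```

Call:
{"fn": "jog_arm", "kwargs": {"moves": [[-0.006, 0.002, 0.016, -0.007, -0.006, 0, -1], [0, 0, 0, 0, 0, 0, -1], [0, 0, 0, 0, 0, 0, 1], [0, 0, 0, 0, 0, 0, 1], [0, 0, 0, 0, 0, 0, 1], [0, 0, 0, 0, 0, 0, 1], [0, 0, 0, 0, 0, 0, 1], [0, 0, 0, 0, 0, 0, 1]]}}

```text
time_s: 3.5
eef_pos: [0.4091, 0.1529, 0.0417]
eef_rot: [0.799, -0.601, 0.004, -0.004]
force: [0.0, 0.1, -0.9]
opening: 0.0109
```

```bash
python3 go.py .53 -.39 .14 -73.7
```

```text
t 3.5 pos [0.4091 0.1529 0.0417] psi -73.9 open 0.0109 F [ 0.   0.1 -0.9] q6 1.49
[0.53, -0.39, 0.14, -73.7] shift [ 0.5553  0.0337 -0.0976] turn [-0.011 -0.002 -0.003]
```

Call:
{"fn": "jog_arm", "kwargs": {"moves": [[0, 0, -0.03, -0.005, 0, 0, 1], [0, 0, -0.04, 0, 0, 0, 1], [0.02, 0.001, -0.03, 0, 0, 0, 1], [0.04, 0.002, 0, 0, 0, 0, 1], [0.045, 0.003, 0, 0, 0, 0, 1], [0.045, 0.003, 0, 0, 0, 0, 1], [0.045, 0.003, 0, 0, 0, 0, 1], [0.045, 0.003, 0, 0, 0, 0, 1]]}}

```text
time_s: 4.3
eef_pos: [0.4606, -0.0851, 0.1454]
eef_rot: [0.803, -0.596, 0.002, -0.001]
force: [0.9, 0.7, -0.1]
opening: 0.0111
```

```bash
python3 go.py .5387 -.389 .14 -73.7
```

```text
t 4.3 pos [ 0.4606 -0.0851  0.1454] psi -73.1 open 0.0111 F [ 0.9  0.7 -0.1] q6 0.94
[0.5387, -0.389, 0.14, -73.7] shift [0.3134 0.0135 0.0061] turn [-0.005 -0.002  0.01 ]
```

Call:
{"fn": "jog_arm", "kwargs": {"moves": [[0.045, 0.002, 0, 0, 0, 0.003, 1], [0.045, 0.002, 0, 0, 0, 0.003, 1], [0.045, 0.002, 0, 0, 0, 0.003, 1], [0.045, 0.002, 0, 0, 0, 0, 1], [0.045, 0.002, 0, 0, 0, 0, 1], [0.04, 0.002, 0, 0, 0, 0, 1], [0.025, 0.001, 0, 0, 0, 0, 1], [0.006, 0, 0, 0, 0, 0, 1]]}}

```text
time_s: 5.1
eef_pos: [0.5311, -0.3896, 0.1423]
eef_rot: [0.798, -0.602, 0.001, -0.001]
force: [0.3, 0.2, -0.9]
opening: 0.0107
```

```bash
python3 go.py .5387 -.389 .05 -73.7; python3 - <<'E'
from h import *
f=grab('wrist','w2.png')
E
```

```text
t 5.1 pos [ 0.5311 -0.3896  0.1423] psi -74.0 open 0.0107 F [ 0.3  0.2 -0.9] q6 0.55
[0.5387, -0.389, 0.05, -73.7] shift [ 0.0015 -0.0072  0.0924] turn [-0.003 -0.001 -0.006]
```

View pics/w2.png

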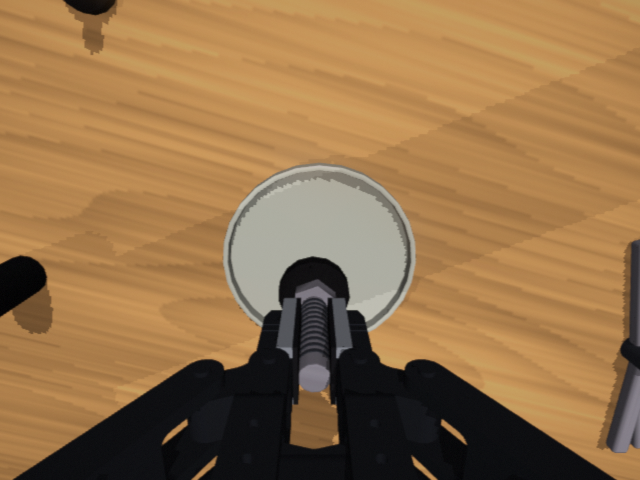

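Foot held upright, stem tip at (314,378), pad (313,285), dish below centred (319,248). Lowering.

Call:
{"fn": "jog_arm", "kwargs": {"moves": [[0.001, -0.004, 0.025, -0.003, 0, -0.006, 1], [0, -0.003, 0.025, 0, 0, 0, 1], [0, 0, 0.02, 0, 0, 0, 1], [0, 0, 0.01, 0, 0, 0, 1], [0, 0, 0.005, 0, 0, 0, 1], [0, 0, 0.0, 0, 0, 0, 1], [0, 0, 0.0, 0, 0, 0, 1], [0, 0, 0, 0, 0, 0, 1]]}}

```text
time_s: 5.95
eef_pos: [0.5383, -0.3808, 0.0559]
eef_rot: [0.802, -0.598, -0.002, -0.001]
force: [-0.3, 0.7, -0.6]
opening: 0.0103
```

```bash
python3 go.py .5387 -.389 .046 -73.7
```

```text
t 5.95 pos [ 0.5383 -0.3808  0.0559] psi -73.4 open 0.0103 F [-0.3  0.7 -0.6] q6 0.56
[0.5387, -0.389, 0.046, -73.7] shift [0.008  0.002  0.0099] turn [-0.     0.004  0.005]
```

Call:
{"fn": "jog_arm", "kwargs": {"moves": [[0.004, 0.001, 0.006, 0, 0.004, 0.004, 1], [0.003, 0.0, 0.003, 0, 0, 0, 1], [0, 0, 0.002, 0, 0, 0, 1], [0, 0, 0.001, 0, 0, 0, 1], [0, 0, 0.001, 0, 0, 0, 1], [0, 0, 0.001, 0, 0, 0, 1], [0, 0, 0.001, 0, 0, 0, 1], [0, 0, 0.001, 0, 0, 0, 1]]}}

```text
time_s: 6.75
eef_pos: [0.5414, -0.3909, 0.0456]
eef_rot: [0.8, -0.6, 0.003, 0.0]
force: [-2.3, 1.5, 4.6]
opening: 0.0107
```

```bash
python3 go.py .5387 -.389 .046 -73.7
```

```text
t 6.75 pos [ 0.5414 -0.3909  0.0456] psi -73.7 open 0.0107 F [-2.3  1.5  4.6] q6 0.56
[0.5387, -0.389, 0.046, -73.7] shift [-0.0025  0.0021 -0.0004] turn [-0.003 -0.005 -0.   ]
```

Call:
{"fn": "jog_arm", "kwargs": {"moves": [[0, 0, 0, 0, 0, 0, -1], [0, 0, 0, 0, 0, 0, -1], [0, 0, 0, 0, 0, 0, -1], [0, 0, 0, 0, 0, 0, -1], [0, 0, -0.02, 0, 0, 0, -1], [0, 0, -0.04, 0, 0, 0, -1], [0, 0, -0.04, 0, 0, 0, -1], [0, 0, -0.01, 0, 0, 0, -1]]}}

```text
time_s: 7.55
eef_pos: [0.5388, -0.3884, 0.1526]
eef_rot: [0.8, -0.6, -0.002, -0.0]
force: [0.0, -1.4, 0.4]
opening: 0.0851
```

```bash
python3 go.py .643 -.207 .12 -73.7
```

```text
t 7.55 pos [ 0.5388 -0.3884  0.1526] psi -73.7 open 0.0851 F [ 0.  -1.4  0.4] q6 0.56
[0.643, -0.207, 0.12, -73.7] shift [-0.1448 -0.1509  0.0328] turn [ 0.002  0.003 -0.   ]
```

Call:
{"fn": "jog_arm", "kwargs": {"moves": [[-0.02, -0.02, 0.003, 0, 0, 0, -1], [-0.022, -0.022, 0.003, 0, 0, 0, -1], [-0.022, -0.022, 0.003, 0, 0, 0, -1], [-0.022, -0.022, 0.003, 0, 0, 0, -1], [-0.022, -0.022, 0.003, 0, 0, 0, -1], [-0.022, -0.022, 0.003, 0, 0, 0, -1], [-0.01, -0.01, 0.003, 0, 0, 0, -1], [0, 0, 0, 0, 0, 0, -1]]}}

```text
time_s: 8.35
eef_pos: [0.6366, -0.2114, 0.1287]
eef_rot: [0.799, -0.601, -0.0, 0.001]
force: [0.0, -0.0, 0.1]
opening: 0.0855
```

```bash
cat > wz.py <<'E'
# wrist: blobs in depth at height h (+-tol) near x,y
import sys
from h import *
x,y,h,r,tol=[float(t) for t in sys.argv[1:6]]
f=grab('wrist',sys.argv[6] if len(sys.argv)>6 else None); p=cloud(f)
w=(f['range_z']>0)&(abs(p[...,2]-h)<tol)&(np.hypot(p[...,0]-x,p[...,1]-y)<r)
_,l,s,_=cv2.connectedComponentsWithStats(w.astype(np.uint8)); w=l==1+np.argmax(s[1:,4])
(c,wh,a)=cv2.minAreaRect(p[w][:,:2].astype(np.float32))
v,u=np.nonzero(w); print('blob n',w.sum(),'px',u.mean().round(),v.mean().round(),'mean',p[w].mean(0).round(4),'rect',np.round(c,4),np.round(wh,4),round(a,1))
E
python3 wz.py .643 -.207 .046 .04 .003;  python3 go.py .643 -.207 .025 -73.7
```

```text
blob n 300 px 315.0 238.0 mean [ 0.6431 -0.2095  0.0461] rect [ 0.6428 -0.2096] [0.0113 0.0113] 41.1
t 8.4 pos [ 0.6362 -0.2123  0.1288] psi -74.0 open 0.0854 F [-0.  -0.6 -0.4] q6 0.87
[0.643, -0.207, 0.025, -73.7] shift [-0.0033 -0.0083  0.1038] turn [ 0.002 -0.001 -0.005]
```

Call:
{"fn": "jog_arm", "kwargs": {"moves": [[-0.001, -0.004, 0.02, 0, 0, 0, -1], [0, -0.003, 0.03, 0, 0, 0, -1], [0, 0, 0.025, 0, 0, 0, -1], [0, 0, 0.015, 0, 0, 0, -1], [0, 0, 0.005, 0, 0, 0, -1], [0, 0, 0, 0, 0, 0, -1], [0, 0, 0, 0, 0, 0, -1], [0, 0, 0, 0, 0, 0, -1]]}}

```text
time_s: 9.2
eef_pos: [0.6422, -0.2212, 0.0348]
eef_rot: [0.796, -0.605, 0.004, 0.003]
force: [-0.5, -0.6, -0.8]
opening: 0.0852
```

```bash
python3 go.py .643 -.209 .024 -73.7
```

```text
t 9.2 pos [ 0.6422 -0.2212  0.0348] psi -74.4 open 0.0852 F [-0.5 -0.6 -0.8] q6 0.87
[0.643, -0.209, 0.024, -73.7] shift [-0.0117 -0.0041  0.0107] turn [-0.    -0.01  -0.013]
```

Call:
{"fn": "jog_arm", "kwargs": {"moves": [[-0.008, -0.003, 0.006, 0, -0.01, -0.013, -1], [-0.004, -0.001, 0.004, 0, 0, 0, -1], [0, 0, 0, 0, 0, 0, 1], [0, 0, 0, 0, 0, 0, 1], [0, 0, 0, 0, 0, 0, 1], [0, 0, 0, 0, 0, 0, 1], [0, 0, 0, 0, 0, 0, 1], [0, 0, 0, 0, 0, 0, 1]]}}

```text
time_s: 10.0
eef_pos: [0.6454, -0.2079, 0.0276]
eef_rot: [0.801, -0.599, 0.003, -0.001]
force: [0.4, 0.4, -0.6]
opening: 0.0103
```

```bash
python3 go.py .48 -.406 .14 -73.7
```

```text
t 10.0 pos [ 0.6454 -0.2079  0.0276] psi -73.5 open 0.0103 F [ 0.4  0.4 -0.6] q6 0.87
[0.48, -0.406, 0.14, -73.7] shift [ 0.1435  0.2142 -0.1131] turn [-0.005 -0.003  0.003]
```

Call:
{"fn": "jog_arm", "kwargs": {"moves": [[0, 0, -0.025, -0.005, -0.003, 0, 1], [0, 0, -0.04, 0, 0, 0, 1], [0.01, 0.015, -0.04, 0, 0, 0, 1], [0.022, 0.033, -0.01, 0, 0, 0, 1], [0.026, 0.039, 0, 0, 0, 0, 1], [0.026, 0.039, 0, 0, 0, 0, 1], [0.026, 0.039, 0, 0, 0, 0, 1], [0.02, 0.03, 0, 0, 0, 0, 1]], "newtons": 60}}

```text
time_s: 10.8
eef_pos: [0.4933, -0.3899, 0.1464]
eef_rot: [0.804, -0.595, -0.0, 0.001]
force: [1.2, 0.2, -0.7]
opening: 0.0096
```

```bash
python3 go.py .48 -.406 .14 -73.7
```

```text
t 10.8 pos [ 0.4933 -0.3899  0.1464] psi -73.0 open 0.0096 F [ 1.2  0.2 -0.7] q6 0.49
[0.48, -0.406, 0.14, -73.7] shift [0.0115 0.0174 0.0065] turn [ 0.001 -0.     0.012]
```

Call:
{"fn": "jog_arm", "kwargs": {"moves": [[0.006, 0.008, 0, 0, 0, 0.012, 1], [0.005, 0.006, 0, 0, 0, 0, 1], [0, 0.002, 0.02, 0, 0, 0, 1], [0, 0, 0.025, 0, 0, 0, 1], [0, 0, 0.025, 0, 0, 0, 1], [0, 0, 0.02, 0, 0, 0, 1], [0, 0, 0.008, 0, 0, 0, 1], [0, 0, 0.002, 0, 0, 0, 1]]}}

```text
time_s: 11.6
eef_pos: [0.4822, -0.4071, 0.0448]
eef_rot: [0.799, -0.601, 0.002, -0.0]
force: [1.0, 0.4, -1.0]
opening: 0.0093
```

```bash
python3 go.py .48 -.406 .0316 -73.7; python3 - <<'E'
from h import *
f=grab('wrist','w3.png')
E
```

```text
t 11.6 pos [ 0.4822 -0.4071  0.0448] psi -73.8 open 0.0093 F [ 1.   0.4 -1. ] q6 0.48
[0.48, -0.406, 0.0316, -73.7] shift [-0.0017  0.0018  0.0132] turn [-0.002 -0.003 -0.002]
```

View pics/w3.png

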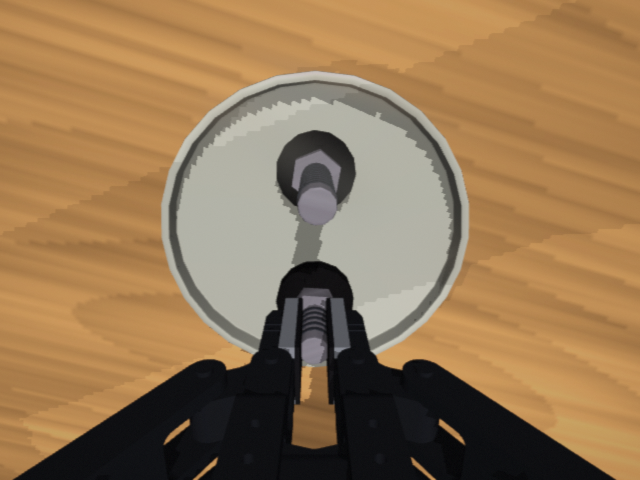

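The long foot stands upright in the dish (pad about (316,172)); the short foot is held upright below (pad (314,290)) and clear of it. Lowering.

Call:
{"fn": "jog_arm", "kwargs": {"moves": [[-0.001, 0.001, 0.007, 0, 0, 0, 1], [0, 0, 0.003, 0, 0, 0, 1], [0, 0, 0.002, 0, 0, 0, 1], [0, 0, 0.002, 0, 0, 0, 1], [0, 0, 0.0015, 0, 0, 0, 1], [0, 0, 0.0015, 0, 0, 0, 1], [0, 0, 0.001, 0, 0, 0, 1], [0, 0, 0.001, 0, 0, 0, 1]]}}

```text
time_s: 12.45
eef_pos: [0.4843, -0.4088, 0.0316]
eef_rot: [0.8, -0.6, 0.006, 0.0]
force: [-1.9, 2.3, 5.6]
opening: 0.0096
```

```bash
python3 go.py .48 -.406 .0316 -73.7
```

```text
t 12.45 pos [ 0.4843 -0.4088  0.0316] psi -73.8 open 0.0096 F [-1.9  2.3  5.6] q6 0.47
[0.48, -0.406, 0.0316, -73.7] shift [-0.0039  0.0034 -0.0001] turn [-0.006 -0.009 -0.002]
```

Call:
{"fn": "jog_arm", "kwargs": {"moves": [[0, 0, 0, 0, 0, 0, -1], [0, 0, 0, 0, 0, 0, -1], [0, 0, 0, 0, 0, 0, -1], [0, 0, 0, 0, 0, 0, -1], [0, 0, -0.02, 0, 0, 0, -1], [0, 0, -0.04, 0, 0, 0, -1], [0, 0, -0.05, 0, 0, 0, -1], [0, 0, -0.03, 0, 0, 0, -1]]}}

```text
time_s: 13.25
eef_pos: [0.4793, -0.4042, 0.1668]
eef_rot: [0.8, -0.601, -0.002, -0.001]
force: [-0.6, -1.0, 0.3]
opening: 0.0854
```

```bash
python3 go.py .63 .214 .14 -72.4
```

```text
t 13.25 pos [ 0.4793 -0.4042  0.1668] psi -73.8 open 0.0854 F [-0.6 -1.   0.3] q6 0.47
[0.63, 0.214, 0.14, -72.4] shift [-0.5516 -0.3171  0.0288] turn [ 0.001  0.004 -0.025]
```

Call:
{"fn": "jog_arm", "kwargs": {"moves": [[-0.04, -0.023, 0, 0, 0, -0.005, -1], [-0.042, -0.024, 0, 0, 0, -0.005, -1], [-0.042, -0.024, 0, 0, 0, -0.005, -1], [-0.042, -0.024, 0, 0, 0, -0.005, -1], [-0.042, -0.024, 0, 0, 0, -0.005, -1], [-0.042, -0.024, 0, 0, 0, 0, -1], [-0.042, -0.024, 0, 0, 0, 0, -1], [-0.042, -0.024, 0, 0, 0, 0, -1]]}}

```text
time_s: 14.05
eef_pos: [0.572, -0.0286, 0.1754]
eef_rot: [0.803, -0.595, 0.011, 0.0]
force: [0.0, -0.8, 0.4]
opening: 0.0856
```

```bash
python3 go.py .63 .214 .13 -72.4
```

```text
t 14.05 pos [ 0.572  -0.0286  0.1754] psi -73.1 open 0.0856 F [ 0.  -0.8  0.4] q6 1.11
[0.63, 0.214, 0.13, -72.4] shift [-0.216  -0.1254  0.0433] turn [-0.013 -0.018 -0.012]
```

Call:
{"fn": "jog_arm", "kwargs": {"moves": [[-0.04, -0.023, 0.005, -0.01, -0.015, -0.005, -1], [-0.04, -0.023, 0.008, 0, 0, -0.005, -1], [-0.04, -0.023, 0.008, 0, 0, 0, -1], [-0.04, -0.023, 0.008, 0, 0, 0, -1], [-0.03, -0.018, 0.008, 0, 0, 0, -1], [-0.018, -0.01, 0.003, 0, 0, 0, -1], [-0.005, -0.003, 0, 0, 0, 0, -1], [0, 0, 0, 0, 0, 0, -1]]}}

```text
time_s: 14.85
eef_pos: [0.6273, 0.2286, 0.1332]
eef_rot: [0.809, -0.588, 0.003, -0.002]
force: [-0.7, -0.5, 0.2]
opening: 0.0855
```

```bash
python3 wz.py .631 .214 .042 .045 .008 w4.png; python3 go.py .63 .214 .012 -72.4
```

```text
blob n 4698 px 339.0 245.0 mean [0.6316 0.2137 0.0416] rect [0.6301 0.213 ] [0.0507 0.0431] 18.5
t 14.9 pos [0.6272 0.228  0.1332] psi -72.0 open 0.0851 F [0.5 0.2 0. ] q6 1.5
[0.63, 0.214, 0.012, -72.4] shift [0.0138 0.0024 0.1213] turn [-0.006 -0.003  0.007]
```

View pics/w4.png

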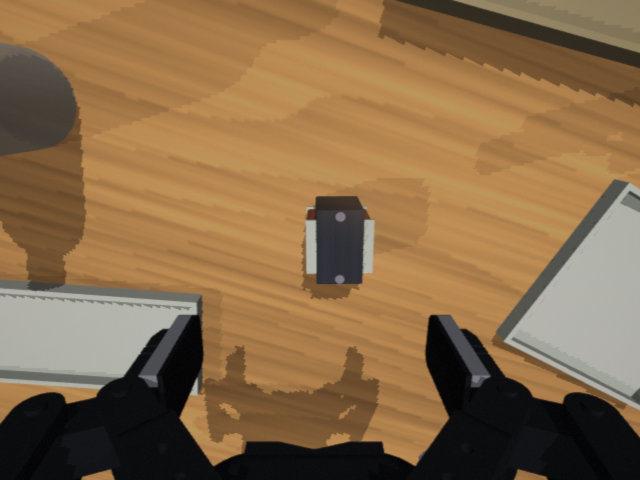

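The transformer is at (340,243), upright, its winding sides square to the jaws; the long tray and square tray edges lie clear of the fingers.

Call:
{"fn": "jog_arm", "kwargs": {"moves": [[0.008, 0.001, 0.02, -0.006, -0.003, 0, -1], [0.006, 0.001, 0.03, 0, 0, 0, -1], [0, 0, 0.03, 0, 0, 0, -1], [0, 0, 0.02, 0, 0, 0, -1], [0, 0, 0.01, 0, 0, 0, -1], [0, 0, 0.004, 0, 0, 0, -1], [0, 0, 0, 0, 0, 0, -1], [0, 0, 0, 0, 0, 0, -1]]}}

```text
time_s: 15.7
eef_pos: [0.6311, 0.1994, 0.0131]
eef_rot: [0.805, -0.593, 0.001, 0.001]
force: [0.2, -0.5, 0.1]
opening: 0.0851
```

```bash
python3 go.py .631 .213 .01 -71.8
```

```text
t 15.7 pos [0.6311 0.1994 0.0131] psi -72.7 open 0.0851 F [ 0.2 -0.5  0.1] q6 1.47
[0.631, 0.213, 0.01, -71.8] shift [-0.013 -0.004  0.003] turn [ 0.001 -0.003 -0.016]
```

Call:
{"fn": "jog_arm", "kwargs": {"moves": [[-0.007, -0.002, 0.001, 0, -0.003, -0.016, -1], [-0.006, -0.002, 0, 0, 0, 0, -1], [0, 0, 0, 0, 0, 0, 1], [0, 0, 0, 0, 0, 0, 1], [0, 0, 0, 0, 0, 0, 1], [0, 0, 0, 0, 0, 0, 1], [0, 0, 0, 0, 0, 0, 1], [0, 0, 0, 0, 0, 0, 1]], "newtons": 60}}

```text
time_s: 16.5
eef_pos: [0.6349, 0.2161, 0.0174]
eef_rot: [0.811, -0.585, 0.003, -0.003]
force: [-0.5, 1.5, 1.2]
opening: 0.0407
```

```bash
python3 go.py .612 -.012 .12 -100.2
```

```text
t 16.5 pos [0.6349 0.2161 0.0174] psi -71.6 open 0.0407 F [-0.5  1.5  1.2] q6 1.47
[0.612, -0.012, 0.12, -100.2] shift [ 0.2093  0.0928 -0.1032] turn [-0.009  0.001  0.499]
```

The grasp is a little high on the winding; I'll regrip lower.

Call:
{"fn": "jog_arm", "kwargs": {"moves": [[0, 0, 0, -0.009, 0, 0, -0.2], [0, 0, 0, 0, 0, 0, -0.2], [0, 0, 0.004, 0, 0, 0, -0.2], [0, 0.003, 0.005, 0, 0, 0, -0.2], [0, 0, 0.003, 0, 0, 0, 1], [0, 0, 0.001, 0, 0, 0, 1], [0, 0, 0.001, 0, 0, 0, 1], [0, 0, 0, 0, 0, 0, 1]]}}

```text
time_s: 17.3
eef_pos: [0.6319, 0.2149, 0.0053]
eef_rot: [0.811, -0.585, -0.0, 0.001]
force: [1.1, 0.1, -2.5]
opening: 0.0412
```

```bash
python3 go.py .612 -.012 .12 -100.2
```

```text
t 17.3 pos [0.6319 0.2149 0.0053] psi -71.6 open 0.0412 F [ 1.1  0.1 -2.5] q6 1.47
[0.612, -0.012, 0.12, -100.2] shift [ 0.2092  0.0907 -0.1143] turn [ 0.002 -0.001  0.499]
```

Call:
{"fn": "jog_arm", "kwargs": {"moves": [[0, 0, -0.02, 0, 0, 0, 1], [0, 0, -0.03, 0, 0, 0.1, 1], [0, 0, -0.035, 0, 0, 0.13, 1], [0, 0, -0.025, 0, 0, 0.13, 1], [0, 0, 0, 0, 0, 0.12, 1], [0.03, 0, 0, 0, 0, 0, 1], [0.04, 0, 0, 0, 0, 0, 1], [0.04, 0, 0, 0, 0, 0, 1]]}}

```text
time_s: 18.1
eef_pos: [0.6039, 0.1077, 0.1069]
eef_rot: [-0.644, 0.765, 0.005, -0.009]
force: [-0.2, 0.4, -2.7]
opening: 0.0413
```

```bash
python3 go.py .611 -.013 .08 -100.2
```

```text
t 18.1 pos [0.6039 0.1077 0.1069] psi -99.9 open 0.0413 F [-0.2  0.4 -2.7] q6 1.81
[0.611, -0.013, 0.08, -100.2] shift [ 0.1175 -0.0282  0.0272] turn [ 0.02  -0.007  0.006]
```

Call:
{"fn": "jog_arm", "kwargs": {"moves": [[0.03, -0.007, 0, 0.01, -0.005, 0.006, 1], [0.035, -0.009, 0, 0.005, 0, 0, 1], [0.03, -0.008, 0.005, 0, 0, 0, 1], [0.015, -0.003, 0.01, 0, 0, 0, 1], [0.005, 0, 0.015, 0, 0, 0, 1], [0, 0, 0.02, 0, 0, 0, 1], [0, 0, 0.015, 0, 0, 0, 1], [0, 0, 0.005, 0, 0, 0, 1]]}}

```text
time_s: 18.9
eef_pos: [0.5995, -0.0164, 0.023]
eef_rot: [-0.64, 0.769, 0.007, -0.008]
force: [-0.6, 0.3, -3.4]
opening: 0.0411
```

```bash
python3 go.py .611 -.013 .0093 -100.2; python3 - <<'E'
from h import *
f=grab('wrist','w5.png')
E
```

```text
t 18.9 pos [ 0.5995 -0.0164  0.023 ] psi -100.5 open 0.0411 F [-0.6  0.3 -3.4] q6 1.61
[0.611, -0.013, 0.0093, -100.2] shift [-0.0054 -0.011   0.0134] turn [ 0.02  -0.003 -0.005]
```

View pics/w5.png

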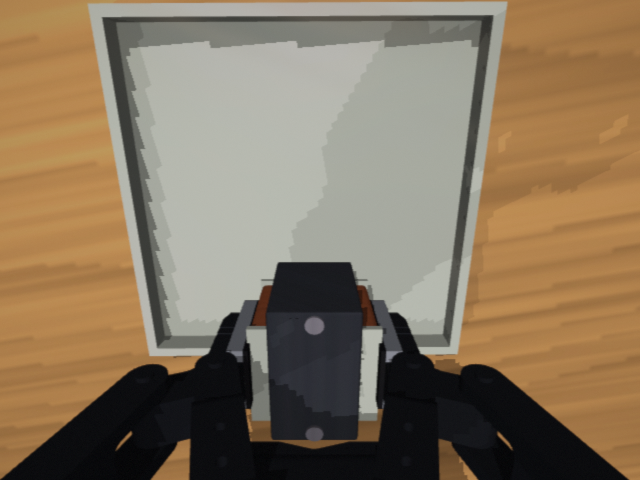

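Transformer held level (315,350) over the tray but about 11 mm too near its front wall; shifting outward before lowering.

Call:
{"fn": "jog_arm", "kwargs": {"moves": [[-0.002, -0.005, -0.002, 0.02, -0.003, 0, 1], [-0.002, -0.005, 0, 0, 0, 0, 1], [-0.001, -0.003, 0, 0, 0, 0, 1], [0, 0, 0.003, 0, 0, 0, 1], [0, 0, 0.004, 0, 0, 0, 1], [0, 0, 0.003, 0, 0, 0, 1], [0, 0, 0.002, 0, 0, 0, 1], [0, 0, 0, 0, 0, 0, 1]]}}

```text
time_s: 19.75
eef_pos: [0.617, -0.0113, 0.0145]
eef_rot: [-0.641, 0.768, -0.002, 0.002]
force: [0.9, -0.1, -2.5]
opening: 0.0412
```

```bash
python3 go.py .612 -.013 .0093 -100.2
```

```text
t 19.75 pos [ 0.617  -0.0113  0.0145] psi -100.3 open 0.0412 F [ 0.9 -0.1 -2.5] q6 1.62
[0.612, -0.013, 0.0093, -100.2] shift [0.0026 0.0047 0.0052] turn [-0.006  0.001 -0.001]
```

Call:
{"fn": "jog_arm", "kwargs": {"moves": [[0.001, 0.003, 0.003, -0.006, 0, 0, 1], [0, 0, 0.0015, 0, 0, 0, 1], [0, 0, 0.0015, 0, 0, 0, 1], [0, 0, 0.0015, 0, 0, 0, 1], [0, 0, 0.001, 0, 0, 0, 1], [0, 0, 0.001, 0, 0, 0, 1], [0, 0, 0.001, 0, 0, 0, 1], [0, 0, 0.001, 0, 0, 0, 1]]}}

```text
time_s: 20.55
eef_pos: [0.6139, -0.012, 0.0092]
eef_rot: [-0.641, 0.768, 0.002, -0.001]
force: [-4.4, 0.4, 6.6]
opening: 0.041
```

```bash
python3 go.py .612 -.013 .0093 -100.2
```

```text
t 20.55 pos [ 0.6139 -0.012   0.0092] psi -100.3 open 0.041 F [-4.4  0.4  6.6] q6 1.62
[0.612, -0.013, 0.0093, -100.2] shift [ 0.0014  0.0017 -0.0001] turn [ 0.004  0.001 -0.002]
```

Contact. Release with a partial opening, then rise.

Call:
{"fn": "jog_arm", "kwargs": {"moves": [[0, 0, 0, 0, 0, 0, -0.2], [0, 0, 0, 0, 0, 0, -0.2], [0, 0, -0.002, 0, 0, 0, -0.2], [0, 0, -0.01, 0, 0, 0, -0.2], [0, 0, -0.025, 0, 0, 0, -0.2], [0, 0, -0.04, 0, 0, 0, -1], [0, 0, -0.04, 0, 0, 0, -1], [0, 0, -0.03, 0, 0, 0, -1]]}}

```text
time_s: 21.35
eef_pos: [0.6119, -0.0121, 0.157]
eef_rot: [-0.641, 0.768, 0.004, -0.003]
force: [0.5, -0.1, 0.1]
opening: 0.0852
```

```bash
python3 go.py .43 -.18 .15 -100.2
```

```text
t 21.35 pos [ 0.6119 -0.0121  0.157 ] psi -100.3 open 0.0852 F [ 0.5 -0.1  0.1] q6 1.62
[0.43, -0.18, 0.15, -100.2] shift [0.1978 0.1488 0.0084] turn [ 0.01   0.001 -0.002]
```

Call:
{"fn": "jog_arm", "kwargs": {"moves": [[0.024, 0.018, 0, 0.01, 0, 0, -1], [0.032, 0.024, 0, 0, 0, 0, -1], [0.036, 0.027, 0, 0, 0, 0, -1], [0.036, 0.027, 0, 0, 0, 0, -1], [0.034, 0.025, 0, 0, 0, 0, -1], [0.022, 0.017, 0.005, 0, 0, 0, -1], [0.01, 0.007, 0.005, 0, 0, 0, -1], [0, 0, 0, 0, 0, 0, -1]]}}

```text
time_s: 22.15
eef_pos: [0.4398, -0.1842, 0.1614]
eef_rot: [-0.642, 0.767, -0.014, 0.01]
force: [-0.4, 0.0, -0.4]
opening: 0.0854
```

```bash
python3 wz.py .43 -.18 .052 .03 .005; python3 go.py .43 -.18 .018 -100.2
```

```text
blob n 1598 px 315.0 254.0 mean [ 0.4294 -0.1826  0.0525] rect [ 0.4286 -0.1824] [0.0312 0.031 ] 62.6
t 22.2 pos [ 0.4406 -0.1839  0.1618] psi -100.1 open 0.0852 F [-0.2 -0.1 -0.1] q6 1.19
[0.43, -0.18, 0.018, -100.2] shift [-0.0024  0.0162  0.1433] turn [-0.035 -0.003  0.002]
```

Call:
{"fn": "jog_arm", "kwargs": {"moves": [[-0.001, 0.006, 0.01, -0.02, -0.003, 0, -1], [0, 0.004, 0.025, -0.012, 0, 0, -1], [0, 0, 0.03, 0, 0, 0, -1], [0, 0, 0.03, 0, 0, 0, -1], [0, 0, 0.02, 0, 0, 0, -1], [0, 0, 0.01, 0, 0, 0, -1], [0, 0, 0.003, 0, 0, 0, -1], [0, 0, 0, 0, 0, 0, -1]]}}

```text
time_s: 23.0
eef_pos: [0.4397, -0.1757, 0.0291]
eef_rot: [-0.647, 0.763, -0.001, 0.002]
force: [-0.4, 0.6, 0.2]
opening: 0.0855
```

```bash
python3 go.py .4295 -.182 .018 -100.2
```

```text
t 23.0 pos [ 0.4397 -0.1757  0.0291] psi -99.4 open 0.0855 F [-0.4  0.6  0.2] q6 1.2
[0.4295, -0.182, 0.018, -100.2] shift [0.0079 0.0091 0.0111] turn [-0.004  0.002  0.014]
```

Call:
{"fn": "jog_arm", "kwargs": {"moves": [[0.004, 0.005, 0.006, -0.004, 0, 0.01, -1], [0.004, 0.004, 0.005, 0, 0, 0, -1], [0, 0, 0.002, 0, 0, 0, 1], [0, 0, 0, 0, 0, 0, 1], [0, 0, 0, 0, 0, 0, 1], [0, 0, 0, 0, 0, 0, 1], [0, 0, 0, 0, 0, 0, 1], [0, 0, 0, 0, 0, 0, 1]], "newtons": 50}}

```text
time_s: 23.8
eef_pos: [0.4323, -0.1849, 0.0193]
eef_rot: [-0.642, 0.766, -0.003, 0.002]
force: [0.1, -0.2, -1.3]
opening: 0.0307
```

```bash
python3 go.py .676 -.025 .14 -100.2
```

```text
t 23.8 pos [ 0.4323 -0.1849  0.0193] psi -100.0 open 0.0307 F [ 0.1 -0.2 -1.3] q6 1.19
[0.676, -0.025, 0.14, -100.2] shift [-0.1998 -0.213  -0.1195] turn [-0.007 -0.001  0.003]
```

Call:
{"fn": "jog_arm", "kwargs": {"moves": [[0, 0, -0.03, -0.007, 0, 0, 1], [0, 0, -0.045, 0, 0, 0, 1], [-0.01, -0.011, -0.045, 0, 0, 0, 1], [-0.028, -0.03, 0, 0, 0, 0, 1], [-0.033, -0.035, 0, 0, 0, 0, 1], [-0.033, -0.035, 0, 0, 0, 0, 1], [-0.033, -0.035, 0, 0, 0, 0, 1], [-0.033, -0.035, 0, 0, 0, 0, 1]]}}

```text
time_s: 24.6
eef_pos: [0.6417, -0.0465, 0.1423]
eef_rot: [-0.639, 0.769, 0.001, -0.001]
force: [-0.1, -1.4, -0.2]
opening: 0.0307
```

```bash
python3 go.py .679 -.025 .1 -100.2
```

```text
t 24.6 pos [ 0.6417 -0.0465  0.1423] psi -100.5 open 0.0307 F [-0.1 -1.4 -0.2] q6 1.57
[0.679, -0.025, 0.1, -100.2] shift [-0.028  -0.0329  0.0422] turn [ 0.003 -0.001 -0.005]
```

Call:
{"fn": "jog_arm", "kwargs": {"moves": [[-0.015, -0.017, 0, 0, 0, 0, 1], [-0.01, -0.012, 0, 0, 0, 0, 1], [-0.003, -0.004, 0.015, 0, 0, 0, 1], [0, 0, 0.025, 0, 0, 0, 1], [0, 0, 0.025, 0, 0, 0, 1], [0, 0, 0.02, 0, 0, 0, 1], [0, 0, 0.008, 0, 0, 0, 1], [0, 0, 0.002, 0, 0, 0, 1]]}}

```text
time_s: 25.4
eef_pos: [0.6806, -0.0192, 0.0366]
eef_rot: [-0.642, 0.767, 0.003, -0.003]
force: [0.4, -0.6, -1.0]
opening: 0.0307
```

```bash
python3 go.py .679 -.025 .0233 -100.2; python3 - <<'E'
from h import *
f=grab('wrist','w6.png')
E
```

```text
t 25.4 pos [ 0.6806 -0.0192  0.0366] psi -100.1 open 0.0307 F [ 0.4 -0.6 -1. ] q6 1.62
[0.679, -0.025, 0.0233, -100.2] shift [0.006  0.0004 0.0133] turn [ 0.008 -0.001  0.001]
```

View pics/w6.png

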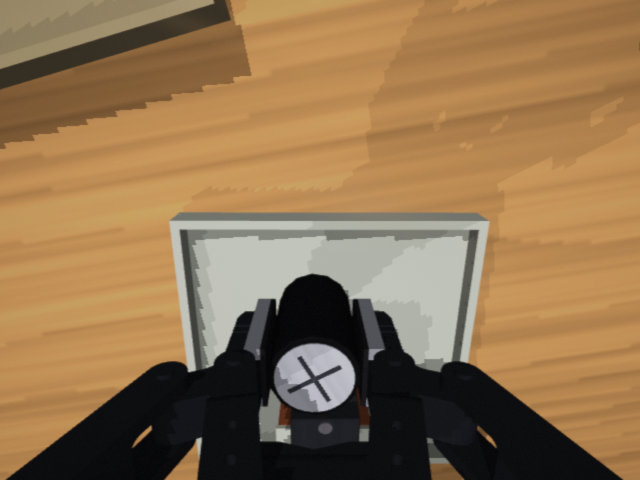

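The capacitor hangs upright over the far half of the tray (top at (314,378)), ahead of the transformer (325,430), with clear floor beneath. Lowering.

Call:
{"fn": "jog_arm", "kwargs": {"moves": [[0.003, 0, 0.006, 0.006, 0, 0, 1], [0.002, 0, 0.004, 0, 0, 0, 1], [0, 0, 0.002, 0, 0, 0, 1], [0, 0, 0.002, 0, 0, 0, 1], [0, 0, 0.0015, 0, 0, 0, 1], [0, 0, 0.001, 0, 0, 0, 1], [0, 0, 0.001, 0, 0, 0, 1], [0, 0, 0.001, 0, 0, 0, 1]]}}

```text
time_s: 26.25
eef_pos: [0.6829, -0.0258, 0.0228]
eef_rot: [-0.642, 0.767, -0.002, 0.002]
force: [-2.2, 0.7, 6.9]
opening: 0.0304
```

```bash
python3 go.py .679 -.025 .0233 -100.2
```

```text
t 26.25 pos [ 0.6829 -0.0258  0.0228] psi -100.2 open 0.0304 F [-2.2  0.7  6.9] q6 1.61
[0.679, -0.025, 0.0233, -100.2] shift [-0.0001  0.004  -0.0005] turn [-0.006 -0.001  0.001]
```

Call:
{"fn": "jog_arm", "kwargs": {"moves": [[0, 0, 0, 0, 0, 0, -0.2], [0, 0, 0, 0, 0, 0, -0.2], [0, 0, 0, 0, 0, 0, -0.4], [0, 0, -0.01, 0, 0, 0, -0.4], [0, 0, -0.03, 0, 0, 0, -1], [0, 0, -0.045, 0, 0, 0, -1], [0, 0, -0.045, 0, 0, -0.1, -1], [0, 0, -0.01, 0, 0, -0.14, -1]]}}

```text
time_s: 27.05
eef_pos: [0.6802, -0.025, 0.1657]
eef_rot: [0.732, -0.682, 0.0, 0.0]
force: [1.5, -0.6, 1.0]
opening: 0.0852
```

Call:
{"fn": "jog_arm", "kwargs": {"moves": [[0, 0, 0, 0, 0, -0.14, -1], [0, 0, 0, 0, 0, -0.14, -1], [0, 0, 0, 0, 0, -0.14, -1], [0, 0, 0, 0, 0, -0.14, -1], [0, 0, 0, 0, 0, -0.14, -1], [0, 0, 0, 0, 0, -0.14, -1], [0, 0, 0, 0, 0, -0.14, -1], [0, 0, 0, 0, 0, -0.14, -1]]}}

```text
time_s: 27.85
eef_pos: [0.685, -0.0254, 0.1802]
eef_rot: [0.986, -0.165, 0.009, 0.0]
force: [0.1, 0.0, -0.1]
opening: 0.0852
```

```bash
python3 go.py .442 .018 .15 -21.4
```

```text
t 27.85 pos [ 0.685  -0.0254  0.1802] psi -19.0 open 0.0852 F [ 0.1  0.  -0.1] q6 0.19
[0.442, 0.018, 0.15, -21.4] shift [-0.2444  0.0383  0.0255] turn [-0.003 -0.018  0.041]
```

Call:
{"fn": "jog_arm", "kwargs": {"moves": [[-0.03, 0.005, 0, 0, -0.015, 0.02, -1], [-0.04, 0.006, 0, 0, 0, 0.02, -1], [-0.042, 0.007, 0.004, 0, 0, 0, -1], [-0.042, 0.007, 0.004, 0, 0, 0, -1], [-0.042, 0.007, 0.004, 0, 0, 0, -1], [-0.03, 0.004, 0.004, 0, 0, 0, -1], [-0.015, 0.002, 0.004, 0, 0, 0, -1], [-0.003, 0, 0, 0, 0, 0, -1]]}}

```text
time_s: 28.65
eef_pos: [0.4373, 0.0267, 0.1615]
eef_rot: [0.983, -0.185, 0.007, -0.002]
force: [-0.2, -1.1, 0.1]
opening: 0.0856
```

```bash
python3 wz.py .442 .018 .040 .07 .006 w7.png; python3 go.py .442 .018 .012 -21.4
```

```text
blob n 4933 px 320.0 236.0 mean [0.4411 0.0202 0.0403] rect [0.44   0.0165] [0.1098 0.0239] 68.2
t 28.7 pos [0.4381 0.0267 0.162 ] psi -21.3 open 0.0855 F [-0.3  0.7 -0.1] q6 0.27
[0.442, 0.018, 0.012, -21.4] shift [0.0046 0.0076 0.15  ] turn [-0.006 -0.014  0.002]
```

View pics/w7.png

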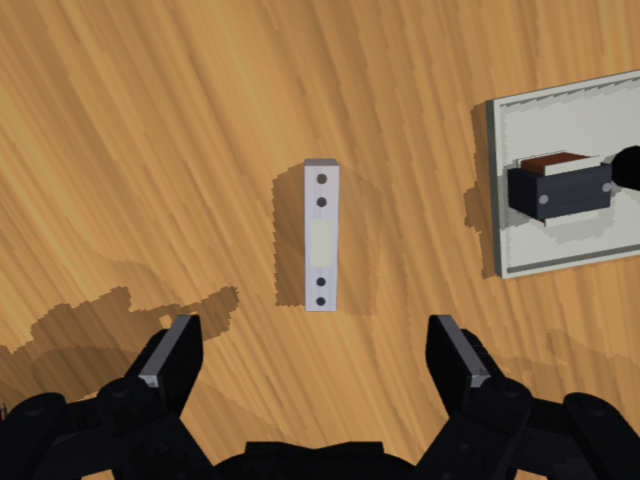

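The bar lies along the jaws' mid-plane at (321,237), correctly aligned; the transformer sits flat in the square tray at right. Descending.

Call:
{"fn": "jog_arm", "kwargs": {"moves": [[0.002, 0.004, 0.02, -0.006, -0.014, 0, -1], [0.001, 0.004, 0.03, 0, 0, 0, -1], [0, 0, 0.035, 0, 0, 0, -1], [0, 0, 0.03, 0, 0, 0, -1], [0, 0, 0.015, 0, 0, 0, -1], [0, 0, 0.006, 0, 0, 0, -1], [0, 0, 0.002, 0, 0, 0, -1], [0, 0, 0, 0, 0, 0, -1]]}}

```text
time_s: 29.5
eef_pos: [0.4575, 0.0146, 0.0289]
eef_rot: [0.983, -0.185, 0.013, -0.001]
force: [0.1, 0.3, 0.9]
opening: 0.0857
```

```bash
python3 go.py .441 .0175 .012 -21.5
```

```text
t 29.5 pos [0.4575 0.0146 0.0289] psi -21.4 open 0.0857 F [0.1 0.3 0.9] q6 0.25
[0.441, 0.0175, 0.012, -21.5] shift [-0.0168  0.0034  0.0165] turn [-0.007 -0.025  0.002]
```

Call:
{"fn": "jog_arm", "kwargs": {"moves": [[-0.009, 0.002, 0.004, -0.007, -0.02, 0, -1], [-0.006, 0.001, 0.005, 0, 0, 0, -1], [0, 0, 0.004, 0, 0, 0, -1], [0, 0, 0.002, 0, 0, 0, 1], [0, 0, 0, 0, 0, 0, 1], [0, 0, 0, 0, 0, 0, 1], [0, 0, 0, 0, 0, 0, 1], [0, 0, 0, 0, 0, 0, 1]], "newtons": 70}}

```text
time_s: 30.3
eef_pos: [0.4446, 0.0173, 0.0161]
eef_rot: [0.983, -0.185, 0.005, 0.001]
force: [0.5, 0.1, -3.2]
opening: 0.0228
```

```bash
python3 go.py .4855 .3785 .14 13.3
```

```text
t 30.3 pos [0.4446 0.0173 0.0161] psi -21.4 open 0.0228 F [ 0.5  0.1 -3.2] q6 0.26
[0.4855, 0.3785, 0.14, 13.3] shift [-0.0921 -0.3514 -0.1245] turn [ 0.002 -0.01  -0.605]
```

Call:
{"fn": "jog_arm", "kwargs": {"moves": [[0, 0, -0.02, 0, -0.01, 0, 1], [0, 0, -0.03, 0, 0, -0.08, 1], [0, 0, -0.035, 0, 0, -0.12, 1], [0, 0, -0.035, 0, 0, -0.13, 1], [0, 0, 0, 0, 0, -0.13, 1], [0, 0, 0, 0, 0, -0.13, 1], [0.01, -0.028, 0, 0, 0, 0, 1], [0.014, -0.04, 0, 0, 0, 0, 1]]}}

```text
time_s: 31.1
eef_pos: [0.4466, 0.0871, 0.1357]
eef_rot: [0.993, 0.117, -0.004, -0.0]
force: [1.0, -0.2, -3.7]
opening: 0.0227
```

```bash
python3 go.py .4855 .3785 .12 13.3
```

```text
t 31.1 pos [0.4466 0.0871 0.1357] psi 13.5 open 0.0227 F [ 1.  -0.2 -3.7] q6 -0.2
[0.4855, 0.3785, 0.12, 13.3] shift [ 0.1059 -0.2743  0.0152] turn [-0.002  0.009  0.003]
```

Call:
{"fn": "jog_arm", "kwargs": {"moves": [[0.015, -0.04, 0, 0, 0.009, 0.003, 1], [0.016, -0.041, 0, 0, 0, 0, 1], [0.016, -0.041, 0, 0, 0, 0, 1], [0.016, -0.041, 0, 0, 0, 0, 1], [0.016, -0.041, 0, 0, 0, 0, 1], [0.013, -0.034, 0.004, 0, 0, 0, 1], [0.008, -0.02, 0.004, 0, 0, 0, 1], [0.003, -0.007, 0.004, 0, 0, 0, 1]]}}

```text
time_s: 31.9
eef_pos: [0.4813, 0.3815, 0.116]
eef_rot: [0.993, 0.117, -0.003, 0.0]
force: [-0.3, -0.6, -4.6]
opening: 0.023
```

```bash
python3 go.py .4855 .3785 .06 13.3
```

```text
t 31.9 pos [0.4813 0.3815 0.116 ] psi 13.4 open 0.023 F [-0.3 -0.6 -4.6] q6 0.32
[0.4855, 0.3785, 0.06, 13.3] shift [0.0038 0.004  0.056 ] turn [-0.     0.007  0.002]
```

Call:
{"fn": "jog_arm", "kwargs": {"moves": [[0.003, 0.003, 0.01, 0, 0.007, 0, 1], [0, 0, 0.02, 0, 0, 0, 1], [0, 0, 0.025, 0, 0, 0, 1], [0, 0, 0.02, 0, 0, 0, 1], [0, 0, 0.008, 0, 0, 0, 1], [0, 0, 0.001, 0, 0, 0, 1], [0, 0, 0, 0, 0, 0, 1], [0, 0, 0, 0, 0, 0, 1]]}}

```text
time_s: 32.7
eef_pos: [0.4826, 0.3685, 0.0232]
eef_rot: [0.993, 0.115, -0.004, 0.004]
force: [-0.7, -0.9, -2.8]
opening: 0.0227
```

```bash
python3 go.py .4855 .3785 .02 13.3; python3 - <<'E'
from h import *
f=grab('wrist','w8.png')
E
```

```text
t 32.7 pos [0.4826 0.3685 0.0232] psi 13.2 open 0.0227 F [-0.7 -0.9 -2.8] q6 0.31
[0.4855, 0.3785, 0.02, 13.3] shift [ 0.0051 -0.0091  0.0031] turn [ 0.007  0.008 -0.001]
```

View pics/w8.png

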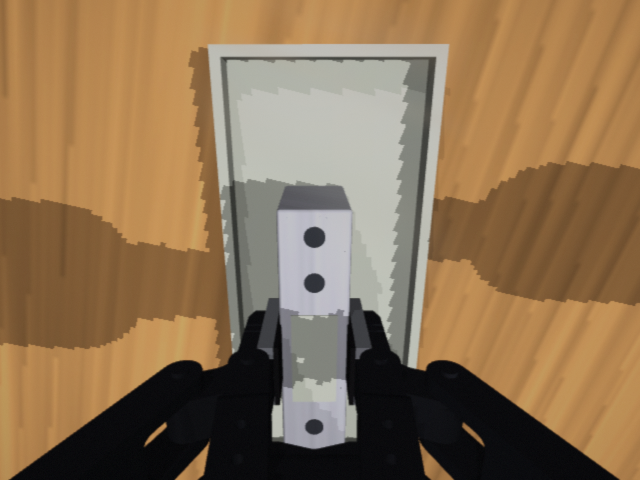

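The bar (315,310) is inside the long tray's walls, lengthwise, and not touching them. Final lowering.

Call:
{"fn": "jog_arm", "kwargs": {"moves": [[0.003, -0.004, 0, 0.006, 0.007, 0, 1], [0.001, -0.002, 0.001, 0, 0, 0, 1], [0, 0, 0.001, 0, 0, 0, 1], [0, 0, 0.001, 0, 0, 0, 1], [0, 0, 0.001, 0, 0, 0, 1], [0, 0, 0.001, 0, 0, 0, 1], [0, 0, 0.001, 0, 0, 0, 1], [0, 0, 0.001, 0, 0, 0, 1]]}}

```text
time_s: 33.55
eef_pos: [0.4883, 0.3783, 0.0201]
eef_rot: [0.993, 0.116, 0.003, -0.001]
force: [-1.7, -0.8, 5.7]
opening: 0.0231
```

```bash
python3 go.py .4855 .3785 .02 13.3
```

```text
t 33.55 pos [0.4883 0.3783 0.0201] psi 13.3 open 0.0231 F [-1.7 -0.8  5.7] q6 0.31
[0.4855, 0.3785, 0.02, 13.3] shift [-0.0026 -0.0008  0.0001] turn [-0.002 -0.007 -0.   ]
```

Call:
{"fn": "jog_arm", "kwargs": {"moves": [[0, 0, 0, 0, 0, 0, 0.1], [0, 0, 0, 0, 0, 0, 0.1], [0, 0, -0.001, 0, 0, 0, 0.1], [0, 0, -0.01, 0, 0, 0, -0.2], [0, 0, -0.03, 0, 0, 0, -0.2], [0, 0, -0.045, 0, 0, 0, -1], [0, 0, -0.045, 0, 0, 0, -1], [0, 0, -0.03, 0, 0, 0, -1]]}}

```text
time_s: 34.35
eef_pos: [0.4852, 0.3763, 0.1848]
eef_rot: [0.993, 0.116, -0.0, 0.0]
force: [-0.2, 0.3, 0.5]
opening: 0.0854
```

Call:
{"fn": "jog_arm", "kwargs": {"moves": [[-0.01, 0.03, 0, 0, 0, 0, -1], [-0.013, 0.04, 0, 0, 0, 0, -1], [-0.013, 0.04, 0, 0, 0, 0, -1], [-0.013, 0.04, 0, 0, 0, 0, -1], [-0.013, 0.04, 0, 0, 0, 0, -1], [-0.01, 0.03, 0, 0, 0, 0, -1], [0, 0.005, 0, 0, 0, 0, -1], [0, 0, 0, 0, 0, 0, -1]]}}

```text
time_s: 35.15
eef_pos: [0.475, 0.1379, 0.2035]
eef_rot: [0.993, 0.117, 0.017, -0.004]
force: [-0.2, 1.0, 0.4]
opening: 0.0856
```

```bash
python3 go.py; python3 - <<'E'
from h import *
S=grab('scene','s9.png');f=grab('top','t9.png')
P={'top':(f,cloud(f)),'scene':(S,cloud(S))}
for n,(x,y,h,r,t) in dict(lfoot=(.535,-.392,.076,.03,.004),sfoot=(.479,-.406,.05,.03,.004),transformer=(.611,-.013,.046,.04,.006),cap=(.678,-.025,.056,.03,.005),cell=(.486,.378,.044,.07,.005)).items():
  for c,(g,p) in P.items():
    w=(g['range_z']>0)&(abs(p[...,2]-h)<t)&(np.hypot(p[...,0]-x,p[...,1]-y)<r)
    if w.sum()<4: print(n,c,'few');continue
    _,l,s,_=cv2.connectedComponentsWithStats(w.astype(np.uint8)); w=l==1+np.argmax(s[1:,4])
    (q,wh,a)=cv2.minAreaRect(p[w][:,:2].astype(np.float32))
    print(n,c,w.sum(),p[w].mean(0).round(4),'z std',p[w][:,2].std().round(4),np.round(q,4),np.round(wh,4),round(a,1))
E
```

```text
t 35.15 pos [0.475  0.1379 0.2035] psi 13.5 open 0.0856 F [-0.2  1.   0.4] q6 -0.1
lfoot top 23 [ 0.5351 -0.3896  0.0758] z std 0.0013 [ 0.5356 -0.3895] [0.0107 0.0105] 33.3
lfoot scene 45 [ 0.5361 -0.3928  0.0748] z std 0.0016 [ 0.5359 -0.3928] [0.0114 0.0113] 36.5
sfoot top 21 [ 0.4828 -0.4067  0.0501] z std 0.0018 [ 0.4828 -0.4068] [0.0107 0.0093] 31.9
sfoot scene 37 [ 0.4828 -0.4099  0.0493] z std 0.0013 [ 0.4823 -0.4103] [0.0118 0.0103] 11.7
transformer top 425 [ 0.613  -0.0096  0.0454] z std 0.0022 [ 0.6132 -0.0095] [0.0428 0.05  ] 79.3
transformer scene 494 [ 0.6137 -0.0129  0.0454] z std 0.0019 [ 0.6124 -0.0118] [0.0433 0.0521] 79.5
cap top 173 [ 0.6798 -0.023   0.0559] z std 0.002 [ 0.6798 -0.0233] [0.0299 0.0299] 0.9
cap scene 221 [ 0.6809 -0.0264  0.0561] z std 0.0018 [ 0.6805 -0.0253] [0.0301 0.0311] 8.3
cell top 581 [0.4902 0.3765 0.044 ] z std 0.0021 [0.4901 0.377 ] [0.0241 0.1122] 13.3
cell scene 406 [0.491  0.3715 0.0442] z std 0.0018 [0.4899 0.375 ] [0.0244 0.1132] 13.0
```

View pics/t9.png

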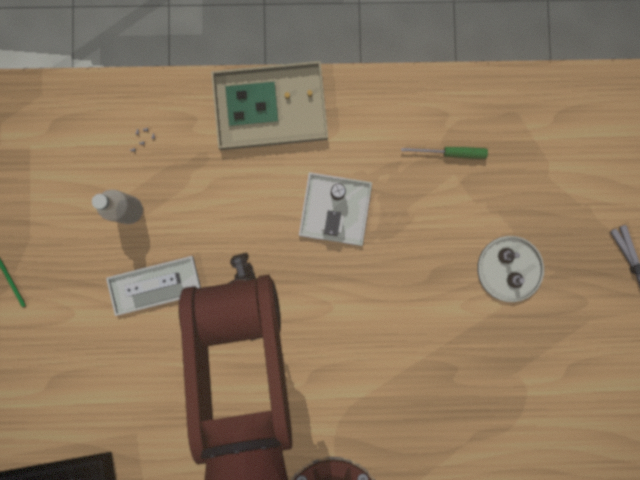

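View pics/s9.png

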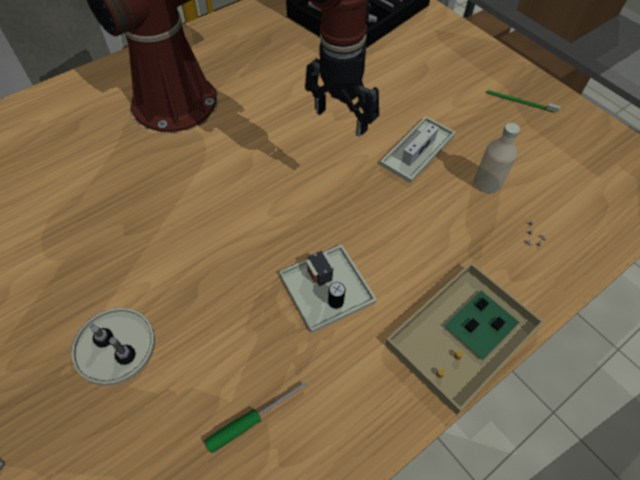

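Both views show every part in place: feet in the dish (507,256)/(515,281), transformer (332,224) and capacitor (338,191) in the square tray, bar (152,283) in the long tray. The bottle (112,205) and screwdriver (445,152) have not moved. Each part's top measures its own height plus the 4 mm floor, so all stand flat.

```bash
python3 -c "
from plant import robot
print(robot.sign_off())"
```

```text
the job is handed in; nothing more can be done
None
```

All five parts are sorted and the job is handed in, at about 35 s of the 128 s allowed. I placed them in the order given: both feet in the round dish, transformer and capacitor in the square tray, load cell lengthwise in the long tray.

**Flat and upright:** in the last top and scene views, every part's top was within about 1.5 mm of its own height plus the 4 mm floor. All are upright, side by side and clear of the walls.

**Bystanders:** the bottle and the screwdriver were at the same pixels as at the start, and the arm was clear of everything.

**Disagreements:** the two cameras differ by about 2–5 mm in y on part positions, more than the 2 mm calibration but well inside every margin. I gripped the transformer too high at first and regripped it lower before lifting. No check failed.

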